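# Lock the access panel of an instrument case with its quarter-turn fastener

## Task

The access panel on top of the grey instrument case stands slightly ajar on its springy gasket. Set the fingertips in the slot of the big round black cam fastener, press the panel down flush, and while keeping it pressed turn the fastener a quarter turn clockwise (seen from above) to its stop, so that the panel stays locked down when you let go and draw clear. Do it by pushing only: grip and lift nothing, do not pull the panel up, do not force anything, and leave the things standing around where they are.

Things in the scene. Friction and masses are not known exactly. Their poses are not given: they have to be found in the camera images.
- instrument_case: grey steel case, 180 (x) x 200 (y) x 75 mm high, fixed to the table. Origin: centre of its underside; z up, +x to the hinge (back), -x the front with two sockets. On top an aluminium panel (164x184 mm) inset in the rim, its top level with the rim at 75 mm height when shut. With the panel shut, the fastener's axis is at x = -35 mm, y = 0.
- access_panel (a joint): panel angle (rad) about a line along the case's y at x = +82 mm, height 75 mm; 0 = flush, positive = front raised. A gasket spring lifts it to about 0.1 (12 mm up at the fastener). Pressed there, about 4 N brings it flush; it yields up to 4 mm below flush (5 N), then a hard stop. Unlocked it springs up when released; locked it rests at about 0.02.
- cam_fastener (a joint): turn (rad), growing clockwise seen from above: 0 = unlocked, slot parallel to the hinge (case's y); locked at 1.57, slot along the case's x; stop at 1.6. Starts at 0 to 0.35. Stiff (0.07 N m), stays where left. A tongue hidden under the panel moves with it.
- keeper_bar (a point): middle of a fixed bar inside the case's front wall, hidden by the panel; the fastener's tongue slips beneath it from a turn of about 1.0 on, only with the panel pressed flush or lower. If turned with the panel up, the tongue comes over or against the bar and must be turned back first.
- slot_floor (a point): on the fastener's axis, at the slot's floor; z along the axis. Round black head 92 mm across on the panel; a straight slot 42 mm wide runs right across it along this point's y, open at both ends, between two cheeks 18 mm high. Slot floor 4 mm above the panel's top (79 mm above the table when shut). Cheeks are slippery plastic; push one some 26 mm off centre.
- parts_jar_1: small white plastic jar with a red lid, 45 mm across, 61 high; stands beside the case. Origin at its underside; to be left alone.
- battery_0: D cell standing upright, 33 mm across, 60 high; beside the case. Origin at its underside; to be left alone.
- solder_reel: reel of solder wire, 55 mm across, 45 high; beside the case on the right. Origin at its underside; to be left alone.
- spare_knob_2: loose black instrument knob, 42 mm across, 17 high; beside the case on the right. Origin at its underside; to be left alone.
- side_cutters: red-handled side cutters lying flat, 150x47x12 mm. Origin at its underside; to be left alone.
- fuse_tin: flat green tin, 60x85x18 mm. Origin at its underside; to be left alone.

How it is judged:
On the way, in this order (a step that is already met when the one before it is completed fails the run):
1. the panel is pressed flush by fingertips standing in the slot of the fastener, the fastener not yet turned (value of joint access_panel below 0.035 rad and value of joint cam_fastener below 0.9 rad and contact force between the fingers and instrument_case above 1 N and z of the grasp point in the frame of slot_floor below 0.033 m), for 0.1 s.
2. the fastener is turned home with the panel still down (value of joint access_panel below 0.035 rad and value of joint cam_fastener above 1.4 rad), for 0.1 s.
At the end, for the whole second after the job is handed in: The panel is down (hinge angle under 0.035 rad) and still, with the fastener turned to at least 1.4 rad (80 degrees) and nobody holding it (all of step 2 and value of joint access_panel above -0.03 rad and velocity of joint each of access_panel, cam_fastener below 0.05 rad/s); the robot touches nothing.
It fails at once if the panel is lifted up (value of joint access_panel above 0.25 rad).
It fails at once if the case, panel or fastener is forced or squeezed (over 45 N) (contact force between the fingers and instrument_case above 45 N).
It fails at once if a bystander is moved more than 25 mm (distance of any of parts_jar_1, battery_0, solder_reel, spare_knob_2, side_cutters, fuse_tin from where it was at the start of the episode above 0.025 m).
It also fails if it takes over 38 s, if anything falls off the work surface, if the arm or the gripper's body presses on something with over 40 N, if the wrist force passes 120 N, or if a joint passes its speed limit or range.

## Robot

A 7-joint arm with a two-finger parallel gripper is mounted at the origin on a cart in front of the work surface, level with it; the furniture and walls round the work are solid. World frame = base frame: x ahead of the robot, y to its left, z up, the work surface at z = 0. Lengths are in m, angles in rad, forces in N, time in s.
With the tool pointing down it reaches from about 0.425 to 0.925 m from the base axis. Payload 6.8 kg.
Tool frame: the origin (TCP) lies between the finger pads; the fingertips stand 11 mm ahead of it and the grasp point (between the pads) lies 8 mm behind it; z points along the fingers, y is the line along which they close (so a half turn about z gives the same grasp; the last joint's range is limited). The gripper opens to 85 mm and grips with 20 to 120 N. Pads are 22 mm wide; open, the fingers measure 114 mm over their backs; the gripper's body (76 mm by 85 mm) begins 54 mm behind the grasp point. The pads swing forward as they close: fully open they stand 13 mm farther back than shut.
Start: joints at [1.124, 0.477, 0.022, 1.555, -0.011, 1.109, -0.083], TCP at [0.224, -0.637, 0.217] pointing down, gripper open.
Joint ranges: [-2.96, 2.96], [-0.34, 2.1], [-1.41, 1.46], [0.24, 2.44], [-1.37, 4.51], [0.17, 1.92], [-2.96, 2.96]. Speed limits (rad/s): [2.39, 2.39, 3.14, 3.14, 3.14, 3.14, 3.14].

## Interface

Orientations are given as a rotation vector (axis times angle).
In Python, from bench import r gives the robot as it stands.
- The arm moves only by the tool send_rows, never from a script. Its argument "deltas" is a list of rows, each an object of numbers: "dx", "dy", "dz": the shift along the world's x, y, z in mm; "rx", "ry", "rz": the turn, a rotation vector about the world's x, y, z in degrees. A call has 1 to 5 rows; each row is the pose to reach, as a shift and turn from the pose commanded when the call began; what a row does not reach only later rows make up. A row lasts 1/12 s, in which the tool goes at most 41.7 mm and 7.16 degrees, less where a joint would pass 70% of its speed; a pose out of reach is approached as far as the arm can. A call with a gripper value outside its range is refused whole. "jaw" is the finger opening in mm, from 0 to 85.4, set as the call begins (left out, the last holds). The fingers move at their own pace and stop on an object; "newtons" is the grip in N (left out, the last holds). Time passes only in rows, so rows that repeat a pose let the fingers close. It gives the time, the measured TCP pose, the force, the opening and the grip force at its end, in the units of the state.
- r.get_obs(): the state, without advancing time (a new reading comes with each control period).
- r.grab_frame(name): name is "scene" or "side" or "wrist"; returns a dict with "frame" (384x512x3 uint8, blue, green, red), "z_map" (384x512 float32, m along the optical axis (not along the pixel's ray), 0 where there is no reading), "vertical_fov" (degrees; the focal length in pixels is half the picture's height over the tangent of half this angle, whatever the lens; pixels are square), "cx", "cy" (the principal point, pixels), "xyz" and "orientation" of the camera in the world. Camera axes: x right, y down, z forward; pixel columns grow to the right and rows downward; lengths in m; the calibration is good to about 2 mm. The wrist camera is an equidistant fisheye: a pixel r from the principal point sees the ray r / f radians off the axis. A picture is of the moment at which its call begins.
- r.hand_in(): hands the job in; it is judged then, once.
The state is a dict: "clock": time; "joints": joint angles; "qvel": joint speeds; "tau": joint torques, N m; "tcp_pos": TCP position; "orientation": TCP orientation; "contact_force": force on the tool from outside, world axes, zero at the start; "moment": the same for the moment, N m; "grip_width": finger opening in m; "gripper_force": force on a finger pad.
Only numpy, scipy, OpenCV 4.12 (cv2) and the standard library are available. Lean on these libraries where they do the work, as an engineer would, in place of code of your own. Each camera call takes 0.05 s, during which the arm holds its last target. There are 200 camera calls.

## Working session

There is one attempt and no reset: what is moved stays moved. The work goes in short steps, Python scripts to look and compute and a tool call to move; the robot and the scene stay as the last step left them, time stands still between calls to the robot, and variables do not carry over. Pictures are saved under pics/ and viewed, at most 10 in all, crops included, and the job is handed in when it is done.

Besides the shell and the picture viewer there is one more tool, called after "Emit:" as name(argument=value, ...), one argument or row to a line, values as JSON. send_rows: Moves the arm, as the interface text tells. Its arguments: {"type":"object","properties":{"deltas":{"type":"array","items":{"type":"object","properties":{"dx":{"type":"number"},"dy":{"type":"number"},"dz":{"type":"number"},"rx":{"type":"number"},"ry":{"type":"number"},"rz":{"type":"number"}}}},"jaw":{"type":"number"},"newtons":{"type":"number"}},"required":["deltas"]}

```bash
mkdir -p pics; cat > h.py <<'E'
import numpy as np, cv2
from scipy.spatial.transform import Rotation as R
def cloud(d):
    h,w=d["z_map"].shape; f=h/2/np.tan(np.radians(d["vertical_fov"])/2)
    u,v=np.meshgrid(np.arange(w),np.arange(h)); z=d["z_map"]
    P=np.stack([(u-d["cx"])/f*z,(v-d["cy"])/f*z,z],-1)
    o=np.array(d["orientation"]); return P@R.from_rotvec(o).as_matrix().T+np.array(d["xyz"])
E
python3 - <<'E'
from bench import r
from h import *
import pickle
o=r.get_obs(); print({k:np.round(v,3) for k,v in o.items()})
for n in("scene","side"):
    d=r.grab_frame(n); pickle.dump(d,open(n+".pkl","wb")); cv2.imwrite(f"pics/{n}0.png",d["frame"])
    print(n,d["xyz"],d["orientation"],d["vertical_fov"])
E
```

```text
{'clock': np.float64(0.0), 'joints': array([ 1.124,  0.478,  0.022,  1.556, -0.012,  1.109, -0.083]), 'qvel': array([ 0.   , -0.   ,  0.001,  0.001,  0.001,  0.   , -0.001]), 'tau': array([ 0.0000e+00, -5.9645e+01,  1.6080e+00, -2.8119e+01,  1.2000e-02,
        9.0000e-03, -0.0000e+00]), 'tcp_pos': array([ 0.224, -0.636,  0.216]), 'orientation': array([-3.095e+00, -5.290e-01,  1.000e-03]), 'contact_force': array([0.867, 0.441, 0.81 ]), 'moment': array([0.039, 0.057, 0.073]), 'gripper_force': np.float64(0.0), 'grip_width': np.float64(0.085)}
scene [ 0.16486375 -0.53125438  0.89837852] [-2.25398168  0.52556284 -0.20228204] 42.63654847066628
side [0.54144352 1.26788748 0.82188708] [ 0.03981523 -2.8133285   1.37521994] 42.54204083046433
```

View pics/scene0.png

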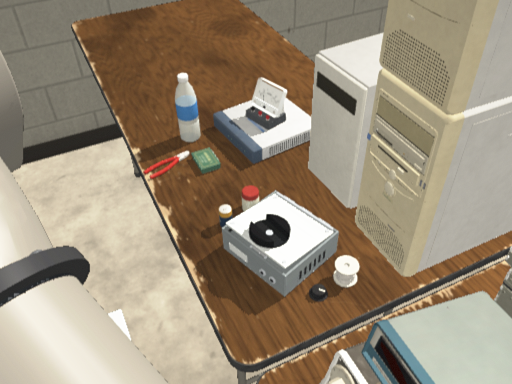

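View pics/side0.png

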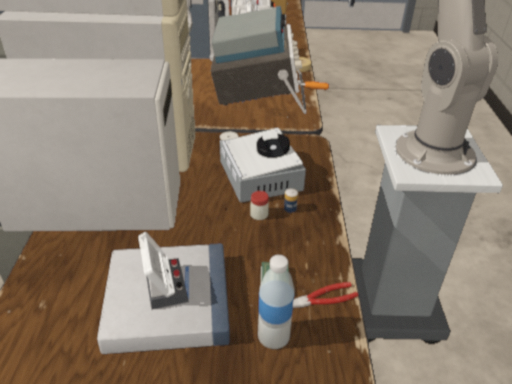

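The scene view shows the case around (280,240) with the black fastener at (269,232). The jar is at (250,197) and the battery at (225,213) on its left, with the reel (346,270) and knob (318,292) on its right.

```bash
python3 - <<'E'
from h import *
import pickle
for n,(u0,v0,u1,v1) in (("scene",(215,185,345,300)),("side",(215,125,310,205))):
    d=pickle.load(open(n+".pkl","rb")); W=cloud(d); c=d["frame"].max(2)
    m=np.zeros(c.shape,bool); m[v0:v1,u0:u1]=1
    dark=m&(c<60)&(W[...,2]>.085)&(W[...,2]<.13)
    p=W[dark]; print(n,"dark",len(p),p.min(0).round(3),p.max(0).round(3),np.percentile(p[:,2],[5,50,95]).round(3))
    (cx,cy),rad=cv2.minEnclosingCircle(p[:,:2].astype(np.float32)); print("circle",cx,cy,rad)
    hi=p[p[:,2]>.103]; print("hi",len(hi))
    top=m&(c>110)&(W[...,2]>.068)&(W[...,2]<.12); q=W[top]
    print("top rect",cv2.minAreaRect(q[:,:2].astype(np.float32)))
    A=np.c_[q[:,:2],np.ones(len(q))]; 
    k=np.ones(len(q),bool)
    for _ in range(5):
        s=np.linalg.lstsq(A[k],q[k,2],rcond=None)[0]; k=abs(A@s-q[:,2])<.003
    print("plane",s.round(3),k.sum(),len(q))
d=pickle.load(open("scene.pkl","rb"))
cv2.imwrite("pics/c.png",cv2.resize(d["frame"][185:300,215:345],None,fx=5,fy=5,interpolation=2))
E
```

```text
scene dark 920 [0.452 0.09  0.085] [0.541 0.179 0.115] [0.088 0.101 0.113]
circle 0.49682873487472534 0.1334610879421234 0.04657896235585213
hi 414
top rect ((0.530667245388031, 0.14573520421981812), (0.18529686331748962, 0.2030804455280304), 18.824758529663086)
plane [-0.098 -0.033  0.14 ] 3010 3891
side dark 472 [0.455 0.094 0.086] [0.539 0.183 0.115] [0.088 0.098 0.112]
circle 0.5003636479377747 0.1394553929567337 0.04630669951438904
hi 194
top rect ((0.5335580706596375, 0.1491146683692932), (0.18128105998039246, 0.20666652917861938), 19.92793083190918)
plane [-0.098 -0.034  0.139] 1834 2249
```

View pics/c.png

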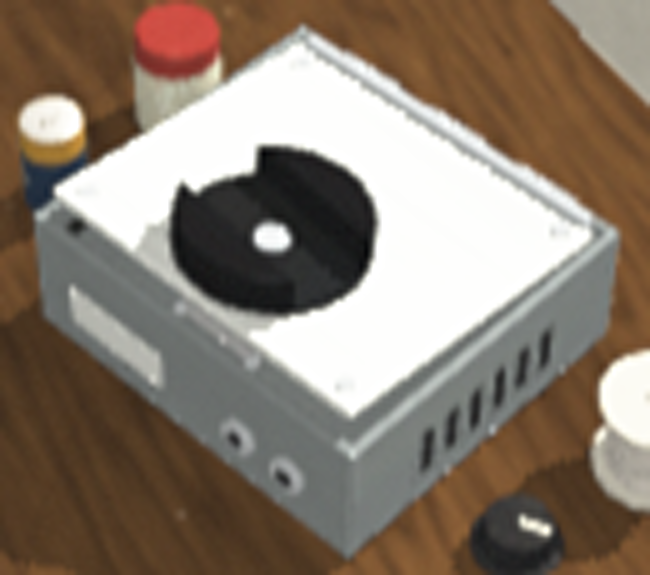

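The crop shows the slot running roughly parallel to the hinge, slightly turned. Next I'll measure its angle and check for obstacles on the path.

```bash
python3 - <<'E'
from h import *
import pickle
H=np.full((10,14),np.nan)
S=[]
for n in("scene","side"):
    d=pickle.load(open(n+".pkl","rb")); W=cloud(d); ok=d["z_map"]>0
    p=W[ok]; i=((p[:,0])/.1).astype(int); j=np.floor((p[:,1]+.9)/.1).astype(int)
    for a,b,z in zip(i,j,p[:,2]):
        if 0<=a<10 and 0<=b<14 and z<.6 and not(np.isfinite(H[a,b]) and H[a,b]>=z): H[a,b]=z
    c=np.array([.4985,.1365]); q=p[:,:2]-c; hh=p[:,2]-(.14-.098*p[:,0]-.0335*p[:,1])
    k=(np.hypot(*q.T)<.044)&(hh>.014)&(hh<.022); k2=(np.hypot(*q.T)<.044)&(hh>.001)&(hh<.008)
    q1,q2=q[k],q[k2]; print(n,len(q1),len(q2),"med h",np.median(hh[k]),np.median(hh[k2]))
    best=[]
    for t in np.radians(np.arange(60,140,1)):
        nn=np.array([-np.sin(t),np.cos(t)])
        for s in np.arange(-.006,.0061,.001):
            best.append(((abs(q1@nn-s)<.021).mean()+(abs(q2@nn-s)>.021).mean(),np.degrees(t),s))
    best.sort(); print(best[:6])
print("cols y from -0.9, rows x from 0 (cm)"); print((H*100).round(0))
E
```

```text
scene 248 394 med h 0.020644946138578812 0.0038347706045549004
[(np.float64(0.12751760275094154), np.float64(101.0), np.float64(0.001)), (np.float64(0.13021942033731784), np.float64(100.0), np.float64(0.0)), (np.float64(0.1305059767479941), np.float64(103.0), np.float64(0.001)), (np.float64(0.13408793188144752), np.float64(102.0), np.float64(0.001)), (np.float64(0.1367897494678238), np.float64(101.0), np.float64(0.0)), (np.float64(0.13812018994596365), np.float64(100.0), np.float64(0.001))]
side 149 250 med h 0.020466231080654693 0.003636529455448262
[(np.float64(0.12955704697986578), np.float64(102.0), np.float64(-0.002)), (np.float64(0.1429798657718121), np.float64(101.0), np.float64(-0.002)), (np.float64(0.1468456375838926), np.float64(101.0), np.float64(-0.003)), (np.float64(0.14853691275167785), np.float64(99.0), np.float64(-0.001)), (np.float64(0.15355704697986577), np.float64(102.0), np.float64(-0.003)), (np.float64(0.15355704697986577), np.float64(103.0), np.float64(-0.003))]
cols y from -0.9, rows x from 0 (cm)
[[-73. -73. -73. -73. -73. -73. -72.  42.  45.  42.   2. -73. -73.  nan]
 [-73. -74. -73.  26. -73. -73. -73.   0.   2.   2.   0. -73. -73. -73.]
 [ nan  nan  24.  27.   3.   3.  nan  nan  nan  nan  nan  nan -73. -72.]
 [  0.   0.   3.   3.   3.   3.   4.   2.   0.   0.   1.   1.   1.   0.]
 [ nan  nan  nan  20.  28.  28.  28.  15.   0.  11.  12.   9.   5.   2.]
 [ 20.  21.  21.  nan  27.  28.  28.   0.   2.  10.  11.   9.   6.   2.]
 [ 19.  19.  25.  nan  25.  25.  25.   0.   5.   8.   8.   8.   1.   5.]
 [ 18.  21.  24.  27.  27.  23.  14.   0.  60.  60.  58.  36.  36.   5.]
 [ nan  nan  24.  28.  26.  nan  23.  21.  58.  43.  47.  36.  36.   5.]
 [ nan  nan  nan  nan  nan  nan  nan   0.  36.  43.  47.  36.  36.   0.]]
```

Emit:
send_rows(
  deltas=[
    {"dz": 38, "rz": 7},
    {"dz": 76, "rz": 14},
    {"dz": 114, "rz": 21},
    {"dz": 152, "rz": 28},
    {"dz": 190, "rz": 35},
  ],
  jaw=40,
)

```text
$.deltas[0]: bad value
```

Emit:
send_rows(
  deltas=[
    {"dx": 28, "dy": 28, "rz": 7},
    {"dx": 56, "dy": 56, "rz": 14},
    {"dx": 84, "dy": 84, "rz": 21},
    {"dx": 112, "dy": 112, "rz": 28},
    {"dx": 140, "dy": 140, "rz": 35},
  ],
)

```text
$.deltas[0]: bad value
```

```bash
python3 -c "
from bench import r
import numpy as np
o=r.get_obs()
for k in('clock','joints','tcp_pos','orientation','contact_force','grip_width'):print(k,np.round(o[k],3))"
```

```text
clock 0.1
joints [ 1.124  0.478  0.022  1.556 -0.012  1.109 -0.083]
tcp_pos [ 0.224 -0.636  0.216]
orientation [-3.095e+00 -5.290e-01  1.000e-03]
contact_force [-0.126 -0.238  0.609]
grip_width 0.085
```

Emit:
send_rows(
  deltas=[
    {"dx": 0, "dy": 0, "dz": 38, "rx": 0, "ry": 0, "rz": 7},
    {"dx": 0, "dy": 0, "dz": 76, "rx": 0, "ry": 0, "rz": 14},
    {"dx": 0, "dy": 0, "dz": 114, "rx": 0, "ry": 0, "rz": 21},
    {"dx": 0, "dy": 0, "dz": 152, "rx": 0, "ry": 0, "rz": 28},
    {"dx": 0, "dy": 0, "dz": 190, "rx": 0, "ry": 0, "rz": 35},
  ],
  jaw=40,
)

```text
clock: 0.52
tcp_pos: [0.224, -0.6362, 0.4081]
orientation: [-2.789, -1.444, 0.0]
contact_force: [1.0, -1.1, 0.2]
grip_width: 0.0401
gripper_force: 0.0
```

Emit:
send_rows(
  deltas=[
    {"dx": 28, "dy": 28, "dz": 0, "rx": 0, "ry": 0, "rz": 7},
    {"dx": 56, "dy": 56, "dz": 0, "rx": 0, "ry": 0, "rz": 14},
    {"dx": 84, "dy": 84, "dz": 0, "rx": 0, "ry": 0, "rz": 21},
    {"dx": 112, "dy": 112, "dz": 0, "rx": 0, "ry": 0, "rz": 28},
    {"dx": 140, "dy": 140, "dz": 0, "rx": 0, "ry": 0, "rz": 35},
  ],
)

```text
clock: 0.93
tcp_pos: [0.3652, -0.495, 0.4063]
orientation: [-2.226, -2.216, 0.0]
contact_force: [1.1, 0.3, -0.3]
grip_width: 0.0397
gripper_force: 0.0
```

Emit:
send_rows(
  deltas=[
    {"dx": 18, "dy": 35, "dz": 0, "rx": 0, "ry": 0, "rz": 7},
    {"dx": 36, "dy": 70, "dz": 0, "rx": 0, "ry": 0, "rz": 14},
    {"dx": 54, "dy": 105, "dz": 0, "rx": 0, "ry": 0, "rz": 21},
    {"dx": 72, "dy": 140, "dz": 0, "rx": 0, "ry": 0, "rz": 28},
    {"dx": 90, "dy": 175, "dz": 0, "rx": 0, "ry": 0, "rz": 35},
  ],
)

```text
clock: 1.35
tcp_pos: [0.4546, -0.3197, 0.4063]
orientation: [-1.456, -2.783, 0.0]
contact_force: [1.0, -0.5, -0.2]
grip_width: 0.0403
gripper_force: 0.0
```

Emit:
send_rows(
  deltas=[
    {"dx": 9, "dy": 38, "dz": 0, "rx": 0, "ry": 0, "rz": 7},
    {"dx": 18, "dy": 76, "dz": 0, "rx": 0, "ry": 0, "rz": 14},
    {"dx": 27, "dy": 114, "dz": 0, "rx": 0, "ry": 0, "rz": 21},
    {"dx": 36, "dy": 152, "dz": 0, "rx": 0, "ry": 0, "rz": 28},
    {"dx": 45, "dy": 190, "dz": 0, "rx": 0, "ry": 0, "rz": 35},
  ],
)

```text
clock: 1.77
tcp_pos: [0.4991, -0.1298, 0.4064]
orientation: [-0.552, -3.092, 0.001]
contact_force: [0.2, 1.3, -0.4]
grip_width: 0.0397
gripper_force: 0.0
```

Emit:
send_rows(
  deltas=[
    {"dx": 0, "dy": 40, "dz": 0, "rx": 0, "ry": 0, "rz": 7},
    {"dx": 0, "dy": 80, "dz": 0, "rx": 0, "ry": 0, "rz": 14},
    {"dx": 0, "dy": 120, "dz": 0, "rx": 0, "ry": 0, "rz": 21},
    {"dx": 0, "dy": 160, "dz": 0, "rx": 0, "ry": 0, "rz": 28},
    {"dx": 0, "dy": 200, "dz": -30, "rx": 0, "ry": 0, "rz": 32},
  ],
)

```text
clock: 2.18
tcp_pos: [0.5008, 0.0656, 0.3853]
orientation: [-0.324, 3.117, 0.0]
contact_force: [1.8, -0.2, 0.3]
grip_width: 0.0403
gripper_force: 0.0
```

```bash
python3 -c "
from bench import r
import numpy as np
o=r.get_obs()
for k in('clock','joints','tcp_pos','orientation','contact_force','grip_width'):print(k,np.round(o[k],3))"
```

```text
clock 2.183
joints [ 0.513  0.145 -0.85   1.674  0.112  1.366  1.425]
tcp_pos [0.501 0.066 0.385]
orientation [-0.324  3.117  0.   ]
contact_force [ 1.85  -0.152  0.254]
grip_width 0.04
```

Emit:
send_rows(
  deltas=[
    {"dx": 0, "dy": 25, "dz": -30, "rx": 0, "ry": 0, "rz": 0},
    {"dx": 0, "dy": 50, "dz": -65, "rx": 0, "ry": 0, "rz": 0},
    {"dx": 0, "dy": 67, "dz": -100, "rx": 0, "ry": 0, "rz": 0},
    {"dx": 0, "dy": 67, "dz": -140, "rx": 0, "ry": 0, "rz": 0},
    {"dx": 0, "dy": 67, "dz": -180, "rx": 0, "ry": 0, "rz": 0},
  ],
)

```text
clock: 2.6
tcp_pos: [0.4988, 0.1303, 0.2001]
orientation: [-0.317, 3.125, 0.001]
contact_force: [0.8, -1.0, -0.6]
grip_width: 0.0403
gripper_force: 0.0
```

```bash
python3 - <<'E'
from bench import r
from h import *
o=r.get_obs()
d=r.grab_frame("wrist"); o=r.get_obs(); print(o["tcp_pos"],o["joints"].__repr__())
cv2.imwrite("pics/w1.png",d["frame"])
z=d["z_map"]; h,w=z.shape; f=h/2/np.tan(np.radians(d["vertical_fov"])/2)
u,v=np.meshgrid(np.arange(w),np.arange(h)); x,y=u-d["cx"],v-d["cy"]; rr=np.hypot(x,y)+1e-9; th=rr/f
t=np.tan(th); P=np.stack([x/rr*t*z,y/rr*t*z,z],-1)
M=R.from_rotvec(d["orientation"]).as_matrix(); W=P@M.T+d["xyz"]; W[(z<=0)|(th>1.2)]=9
print(d["xyz"],M[:,2])
p=W[(d["frame"].max(2)<60)&(W[...,2]>.08)&(W[...,2]<.125)]
p=p[np.hypot(p[:,0]-.4985,p[:,1]-.1365)<.06]
(cx,cy),rad=cv2.minEnclosingCircle(p[:,:2].astype(np.float32)); print(len(p),cx,cy,rad,p.min(0),p.max(0))
E
```

```text
[0.494342   0.12710752 0.19240607] array([ 0.3241632 ,  0.35309127, -0.84236889,  1.91825715,  0.30476511,
        1.0155603 ,  1.11778113])
[0.4164686  0.11289385 0.35650541] [ 0.32024533  0.06785515 -0.94490137]
6290 0.49812936782836914 0.13639335334300995 0.04556160047650337 [0.45273954 0.09285457 0.08645268] [0.53246988 0.17959424 0.11435049]
```

View pics/w1.png

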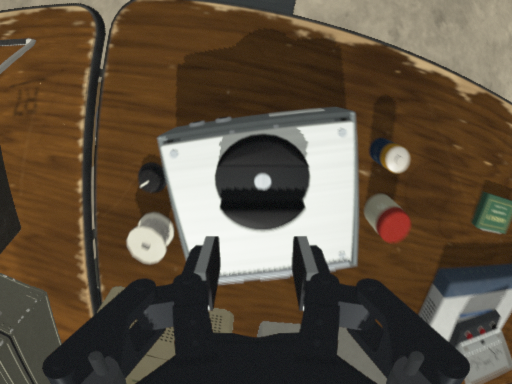

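The wrist view shows the head centred at (263,182). Its slot runs horizontally, in line with the two fingers, and the calculation puts the centre at (0.498, 0.136).

Emit:
send_rows(
  deltas=[
    {"dx": 0, "dy": 0, "dz": 0, "rx": 0, "ry": 0, "rz": 0},
    {"dx": 0, "dy": 0, "dz": 0, "rx": 0, "ry": 0, "rz": 0},
    {"dx": 0, "dy": 0, "dz": 0, "rx": 0, "ry": 0, "rz": 0},
  ],
)

```text
clock: 2.9
tcp_pos: [0.501, 0.1293, 0.2042]
orientation: [-0.311, 3.122, 0.001]
contact_force: [0.5, 0.2, 0.3]
grip_width: 0.0398
gripper_force: 0.0
```

Emit:
send_rows(
  deltas=[
    {"dx": -1, "dy": 4, "dz": -15, "rx": 0, "ry": 0, "rz": 0},
    {"dx": -2.5, "dy": 7, "dz": -35, "rx": 0, "ry": 0, "rz": 0},
    {"dx": -2.5, "dy": 7, "dz": -55, "rx": 0, "ry": 0, "rz": 0},
    {"dx": -2.5, "dy": 7, "dz": -70, "rx": 0, "ry": 0, "rz": 0},
    {"dx": -2.5, "dy": 7, "dz": -70, "rx": 0, "ry": 0, "rz": 0},
  ],
)

```text
clock: 3.32
tcp_pos: [0.497, 0.1351, 0.1315]
orientation: [0.311, -3.126, 0.001]
contact_force: [-0.7, -0.7, -0.4]
grip_width: 0.04
gripper_force: 0.0
```

Emit:
send_rows(
  deltas=[
    {"dx": 0, "dy": 0, "dz": 0, "rx": 0, "ry": 0, "rz": 0},
    {"dx": 0, "dy": 0, "dz": 0, "rx": 0, "ry": 0, "rz": 0},
    {"dx": 0, "dy": 0, "dz": 0, "rx": 0, "ry": 0, "rz": 0},
  ],
)

```text
clock: 3.57
tcp_pos: [0.4983, 0.1361, 0.1336]
orientation: [-0.311, 3.123, 0.001]
contact_force: [0.9, -0.6, 0.3]
grip_width: 0.0402
gripper_force: 0.0
```

Emit:
send_rows(
  deltas=[
    {"dx": 0, "dy": 0, "dz": -8, "rx": 0, "ry": 0, "rz": 0},
    {"dx": 0, "dy": 0, "dz": -16, "rx": 0, "ry": 0, "rz": 0},
    {"dx": 0, "dy": 0, "dz": -24, "rx": 0, "ry": 0, "rz": 0},
    {"dx": 0, "dy": 0, "dz": -28, "rx": 0, "ry": 0, "rz": 0},
    {"dx": 0, "dy": 0, "dz": -28, "rx": 0, "ry": 0, "rz": 0},
  ],
)

```text
clock: 3.98
tcp_pos: [0.4959, 0.1353, 0.1021]
orientation: [0.312, -3.123, 0.0]
contact_force: [0.2, -0.1, -0.2]
grip_width: 0.0399
gripper_force: 0.0
```

Emit:
send_rows(
  deltas=[
    {"dx": 0, "dy": 0, "dz": -2, "rx": 0, "ry": 0, "rz": 0},
    {"dx": 0, "dy": 0, "dz": -4, "rx": 0, "ry": 0, "rz": 0},
    {"dx": 0, "dy": 0, "dz": -6, "rx": 0, "ry": 0, "rz": 0},
    {"dx": 0, "dy": 0, "dz": -6, "rx": 0, "ry": 0, "rz": 0},
    {"dx": 0, "dy": 0, "dz": -6, "rx": 0, "ry": 0, "rz": 0},
  ],
)

```text
clock: 4.4
tcp_pos: [0.4969, 0.1357, 0.0976]
orientation: [0.312, -3.126, 0.0]
contact_force: [0.6, -0.1, -0.1]
grip_width: 0.04
gripper_force: 0.0
```

Emit:
send_rows(
  deltas=[
    {"dx": 0, "dy": 0, "dz": -2, "rx": 0, "ry": 0, "rz": 0},
    {"dx": 0, "dy": 0, "dz": -4, "rx": 0, "ry": 0, "rz": 0},
    {"dx": 0, "dy": 0, "dz": -6, "rx": 0, "ry": 0, "rz": 0},
    {"dx": 0, "dy": 0, "dz": -6, "rx": 0, "ry": 0, "rz": 0},
    {"dx": 0, "dy": 0, "dz": -6, "rx": 0, "ry": 0, "rz": 0},
  ],
)

```text
clock: 4.82
tcp_pos: [0.4967, 0.1357, 0.0914]
orientation: [0.312, -3.126, -0.0]
contact_force: [1.2, -0.3, -0.0]
grip_width: 0.0396
gripper_force: 0.0
```

Emit:
send_rows(
  deltas=[
    {"dx": 0, "dy": 0, "dz": -2, "rx": 0, "ry": 0, "rz": 0},
    {"dx": 0, "dy": 0, "dz": -4, "rx": 0, "ry": 0, "rz": 0},
    {"dx": 0, "dy": 0, "dz": -4, "rx": 0, "ry": 0, "rz": 0},
    {"dx": 0, "dy": 0, "dz": -4, "rx": 0, "ry": 0, "rz": 0},
  ],
)

```text
clock: 5.15
tcp_pos: [0.4967, 0.1357, 0.0874]
orientation: [0.312, -3.126, 0.0]
contact_force: [1.0, -0.3, -0.1]
grip_width: 0.0398
gripper_force: 0.0
```

```bash
cat > pan.py <<'E'
from bench import r
from h import *
for n,(u0,v0,u1,v1) in (("scene",(215,185,345,300)),("side",(215,125,310,205))):
    d=r.grab_frame(n); W=cloud(d); c=d["frame"].min(2)
    cv2.imwrite(f"pics/{n}_{r.get_obs()['clock']:.1f}.png",cv2.resize(d["frame"][v0-60:v1,u0-20:u1+20],None,fx=4,fy=4,interpolation=2))
    q=W.reshape(-1,3)-[.532,.147,0]; a=np.radians(19.3); X=q[:,0]*np.cos(a)+q[:,1]*np.sin(a); Y=-q[:,0]*np.sin(a)+q[:,1]*np.cos(a)
    for xs in (-65,-35,0,40,70):
        k=(abs(X*1e3-xs)<8)&(abs(Y)>.055)&(abs(Y)<.085)&(q[:,2]<.1)&(q[:,2]>.06); print(n,xs,k.sum(),np.median(q[k,2]).round(4))
E
python3 pan.py; ls pics; python3 -c "
from bench import r
o=r.get_obs();print(o['contact_force'],o['tcp_pos'],o['tau'])"
```

```text
scene -65 143 0.0894
scene -35 125 0.0864
scene 0 79 0.0824
scene 40 59 0.0784
scene 70 78 0.0762
side -65 44 0.0893
side -35 71 0.0861
side 0 76 0.0825
side 40 78 0.0777
side 70 69 0.0753
c.png
scene0.png
scene_5.2.png
side0.png
side_5.2.png
w1.png
[-0.48152049  1.15173928  0.00537032] [0.49682782 0.13572963 0.08759075] [-2.81587112e-03 -4.61619294e+01 -8.30154955e+00 -2.04056937e+01
  1.13195603e-02  3.44605120e-03 -1.02669648e-03]
```

View pics/scene_5.2.png

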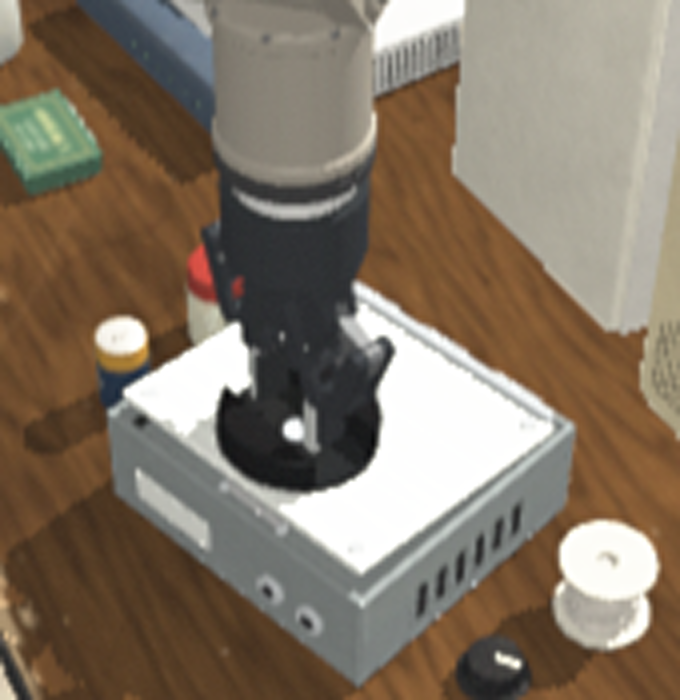

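The fingers are standing inside the slot, with their tips just above the floor. I'll keep descending in small steps.

Emit:
send_rows(
  deltas=[
    {"dx": 0, "dy": 0, "dz": -2, "rx": 0, "ry": 0, "rz": 0},
    {"dx": 0, "dy": 0, "dz": -4, "rx": 0, "ry": 0, "rz": 0},
    {"dx": 0, "dy": 0, "dz": -4, "rx": 0, "ry": 0, "rz": 0},
    {"dx": 0, "dy": 0, "dz": -4, "rx": 0, "ry": 0, "rz": 0},
  ],
)

```text
clock: 5.58
tcp_pos: [0.4967, 0.1356, 0.0834]
orientation: [0.312, -3.126, 0.0]
contact_force: [0.4, -0.2, 0.2]
grip_width: 0.0398
gripper_force: 0.0
```

Emit:
send_rows(
  deltas=[
    {"dx": 0, "dy": 0, "dz": -2, "rx": 0, "ry": 0, "rz": 0},
    {"dx": 0, "dy": 0, "dz": -4, "rx": 0, "ry": 0, "rz": 0},
    {"dx": 0, "dy": 0, "dz": -4, "rx": 0, "ry": 0, "rz": 0},
    {"dx": 0, "dy": 0, "dz": -4, "rx": 0, "ry": 0, "rz": 0},
  ],
)

```text
clock: 5.92
tcp_pos: [0.4967, 0.1356, 0.0794]
orientation: [0.312, -3.126, 0.0]
contact_force: [-0.0, -0.1, 0.4]
grip_width: 0.04
gripper_force: 0.0
```

```bash
python3 pan.py
```

```text
scene -65 143 0.0894
scene -35 134 0.0864
scene 0 73 0.0824
scene 40 68 0.078
scene 70 81 0.0758
side -65 44 0.0894
side -35 70 0.0861
side 0 80 0.0821
side 40 79 0.0782
side 70 71 0.0756
```

```bash
ls pics; python3 - <<'E'
from bench import r
from h import *
print({k:np.round(v,4) for k,v in r.get_obs().items()})
for n in("scene","side"):
    d=r.grab_frame(n); W=cloud(d)
    q=W-[.4975,.136,0]; a=np.radians(101.5)
    s=q[...,0]*np.cos(a)+q[...,1]*np.sin(a); t=-q[...,0]*np.sin(a)+q[...,1]*np.cos(a)
    for lo in(.08,.09,.10,.11,.12,.13,.14,.15,.16):
        k=(abs(s)<.06)&(abs(t)<.019)&(q[...,2]>lo)&(q[...,2]<lo+.01)
        print(n,lo,k.sum(),np.percentile(s[k],[5,25,50,75,95]).round(3) if k.any() else '',np.percentile(t[k],[5,95]).round(3) if k.any() else '')
    if n=="scene": A=d["frame"][170:280,215:325]
    else: B=d["frame"][90:200,220:330]
cv2.imwrite("pics/two.png",cv2.resize(np.hstack([A,B]),None,fx=3.6,fy=5,interpolation=2))
E
```

```text
c.png
scene0.png
scene_5.2.png
scene_6.0.png
side0.png
side_5.2.png
side_6.0.png
w1.png
{'clock': np.float64(6.0167), 'joints': array([ 0.2105,  0.5071, -0.7474,  2.0134,  0.4778,  0.8006,  0.9536]), 'qvel': array([-0.0001, -0.0027,  0.0001, -0.0012,  0.0018, -0.0023, -0.0001]), 'tau': array([-2.80000e-03, -4.66094e+01, -8.35760e+00, -1.99950e+01,
        1.12000e-02,  3.50000e-03, -1.00000e-03]), 'tcp_pos': array([0.4968, 0.1357, 0.0796]), 'orientation': array([ 3.124e-01, -3.126e+00, -1.000e-04]), 'contact_force': array([ 0.1529,  0.5705, -0.9933]), 'moment': array([-0.0558, -0.0332,  0.0319]), 'gripper_force': np.float64(0.0), 'grip_width': np.float64(0.0398)}
scene 0.08 203 [-0.058 -0.051 -0.038  0.02   0.058] [-0.017  0.015]
scene 0.09 148 [-0.046 -0.038 -0.028  0.007  0.029] [-0.011  0.014]
scene 0.1 56 [-0.035 -0.029  0.018  0.019  0.026] [-0.007  0.013]
scene 0.11 57 [-0.036 -0.033  0.017  0.019  0.022] [-0.006  0.013]
scene 0.12 54 [-0.035 -0.029  0.017  0.019  0.021] [-0.006  0.014]
scene 0.13 42 [-0.033  0.018  0.02   0.022  0.025] [-0.006  0.014]
scene 0.14 109 [-0.053 -0.045 -0.029  0.021  0.041] [-0.006  0.016]
scene 0.15 82 [-0.056 -0.045 -0.027  0.04   0.048] [-0.005  0.017]
scene 0.16 117 [-0.058 -0.03  -0.025  0.016  0.05 ] [-0.007  0.018]
side 0.08 166 [-0.045  0.003  0.035  0.048  0.058] [-0.017  0.016]
side 0.09 81 [-0.032  0.004  0.025  0.035  0.045] [-0.015  0.017]
side 0.1 46 [-0.021 -0.018  0.024  0.03   0.036] [-0.011  0.018]
side 0.11 36 [-0.026 -0.021  0.025  0.031  0.034] [-0.01   0.008]
side 0.12 36 [-0.024 -0.021  0.027  0.033  0.034] [-0.01   0.006]
side 0.13 16 [-0.028 -0.026 -0.021  0.031  0.036] [-0.012  0.007]
side 0.14 39 [-0.043 -0.022  0.047  0.05   0.052] [-0.012  0.01 ]
side 0.15 46 [-0.05   0.027  0.046  0.052  0.055] [-0.012  0.011]
side 0.16 52 [-0.025 -0.015  0.027  0.055  0.059] [-0.016  0.01 ]
```

View pics/two.png

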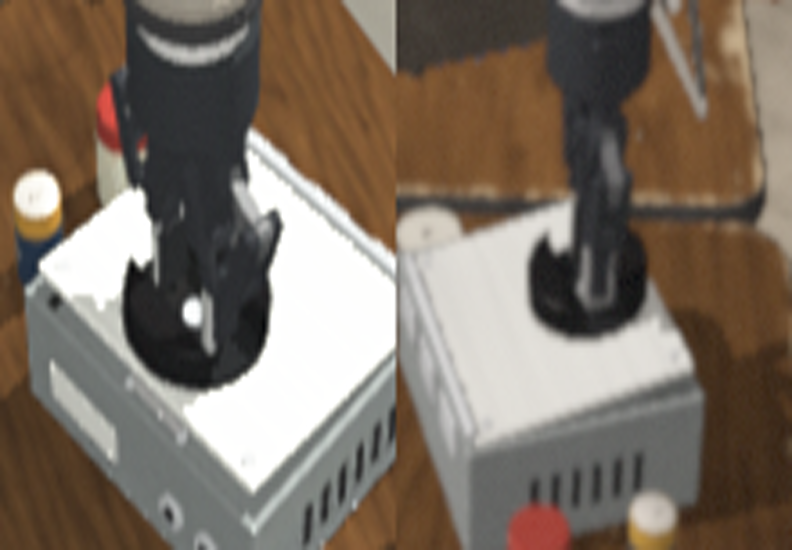

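```bash
python3 - <<'E'
from bench import r
from h import *
d=r.grab_frame("scene"); W=cloud(d)
for v in range(232,247): print(v,[(*(W[v,u]*1e3).round(0).astype(int),int(d["frame"][v,u].max())) for u in (272,273,274)])
E
```

```text
232 [(np.int64(491), np.int64(107), np.int64(123), 150), (np.int64(493), np.int64(106), np.int64(123), 157), (np.int64(495), np.int64(106), np.int64(122), 69)]
233 [(np.int64(491), np.int64(107), np.int64(120), 152), (np.int64(493), np.int64(106), np.int64(119), 157), (np.int64(494), np.int64(103), np.int64(122), 70)]
234 [(np.int64(491), np.int64(107), np.int64(117), 152), (np.int64(493), np.int64(107), np.int64(116), 157), (np.int64(495), np.int64(105), np.int64(116), 77)]
235 [(np.int64(490), np.int64(105), np.int64(116), 153), (np.int64(493), np.int64(107), np.int64(112), 156), (np.int64(496), np.int64(107), np.int64(111), 78)]
236 [(np.int64(491), np.int64(107), np.int64(110), 154), (np.int64(494), np.int64(108), np.int64(108), 157), (np.int64(495), np.int64(105), np.int64(110), 70)]
237 [(np.int64(492), np.int64(109), np.int64(105), 156), (np.int64(493), np.int64(107), np.int64(106), 159), (np.int64(495), np.int64(106), np.int64(105), 74)]
238 [(np.int64(490), np.int64(105), np.int64(106), 156), (np.int64(493), np.int64(107), np.int64(103), 162), (np.int64(495), np.int64(105), 
[... 559 characters left out ...]
), np.int64(92), np.int64(109), 26), (np.int64(495), np.int64(105), np.int64(91), 33)]
243 [(np.int64(483), np.int64(92), np.int64(106), 27), (np.int64(485), np.int64(90), np.int64(108), 31), (np.int64(494), np.int64(103), np.int64(90), 43)]
244 [(np.int64(484), np.int64(93), np.int64(103), 26), (np.int64(485), np.int64(92), np.int64(103), 33), (np.int64(492), np.int64(99), np.int64(92), 51)]
245 [(np.int64(484), np.int64(93), np.int64(99), 26), (np.int64(485), np.int64(91), np.int64(100), 34), (np.int64(491), np.int64(98), np.int64(90), 50)]
246 [(np.int64(483), np.int64(92), np.int64(97), 28), (np.int64(484), np.int64(89), np.int64(99), 33), (np.int64(489), np.int64(94), np.int64(92), 43)]
```

The depth map puts the tips about 4 mm above the floor, so the tip offset differs at this opening. I'll keep going and watch the force.

Emit:
send_rows(
  deltas=[
    {"dx": 1, "dy": 0, "dz": -2, "rx": 0, "ry": 0, "rz": 0},
    {"dx": 1, "dy": 0, "dz": -4, "rx": 0, "ry": 0, "rz": 0},
    {"dx": 1, "dy": 0, "dz": -6, "rx": 0, "ry": 0, "rz": 0},
    {"dx": 1, "dy": 0, "dz": -6, "rx": 0, "ry": 0, "rz": 0},
    {"dx": 1, "dy": 0, "dz": -6, "rx": 0, "ry": 0, "rz": 0},
  ],
)

```text
clock: 6.58
tcp_pos: [0.4978, 0.1356, 0.0735]
orientation: [0.312, -3.126, 0.0]
contact_force: [0.0, -0.5, 1.2]
grip_width: 0.0404
gripper_force: 0.3
```

Emit:
send_rows(
  deltas=[
    {"dx": 0, "dy": 0, "dz": -2, "rx": 0, "ry": 0, "rz": 0},
    {"dx": 0, "dy": 0, "dz": -4, "rx": 0, "ry": 0, "rz": 0},
    {"dx": 0, "dy": 0, "dz": -5, "rx": 0, "ry": 0, "rz": 0},
    {"dx": 0, "dy": 0, "dz": -5, "rx": 0, "ry": 0, "rz": 0},
  ],
)

```text
clock: 6.92
tcp_pos: [0.4976, 0.1356, 0.0684]
orientation: [0.312, -3.126, 0.0]
contact_force: [-1.0, -1.4, 1.7]
grip_width: 0.04
gripper_force: 1.0
```

```bash
python3 pan.py
```

```text
scene -65 142 0.0806
scene -35 140 0.0793
scene 0 79 0.0775
scene 40 67 0.0757
scene 70 81 0.0753
side -65 39 0.0805
side -35 73 0.0786
side 0 75 0.0773
side 40 70 0.0758
side 70 73 0.0746
```

Contact is made and the panel is going down, about 4 mm above flush at the axis. I'll press another 6 mm.

Emit:
send_rows(
  deltas=[
    {"dx": 0, "dy": 0, "dz": -2, "rx": 0, "ry": 0, "rz": 0},
    {"dx": 0, "dy": 0, "dz": -4, "rx": 0, "ry": 0, "rz": 0},
    {"dx": 0, "dy": 0, "dz": -6, "rx": 0, "ry": 0, "rz": 0},
    {"dx": 0, "dy": 0, "dz": -6, "rx": 0, "ry": 0, "rz": 0},
    {"dx": 0, "dy": 0, "dz": -6, "rx": 0, "ry": 0, "rz": 0},
  ],
)

```text
clock: 7.43
tcp_pos: [0.4976, 0.1356, 0.0625]
orientation: [0.312, -3.126, 0.0]
contact_force: [-2.3, -1.8, 3.0]
grip_width: 0.0398
gripper_force: 2.1
```

```bash
python3 pan.py
```

```text
scene -65 153 0.0739
scene -35 147 0.0739
scene 0 79 0.0739
scene 40 67 0.0741
scene 70 78 0.0749
side -65 38 0.0737
side -35 71 0.0738
side 0 75 0.0737
side 40 70 0.074
side 70 69 0.074
```

Emit:
send_rows(
  deltas=[
    {"dx": 0.5, "dy": 0, "dz": -1.5, "rx": 0, "ry": 0, "rz": -5},
    {"dx": 0.5, "dy": 0, "dz": -1.5, "rx": 0, "ry": 0, "rz": -10},
    {"dx": 0.5, "dy": 0, "dz": -1.5, "rx": 0, "ry": 0, "rz": -15},
    {"dx": 0.5, "dy": 0, "dz": -1.5, "rx": 0, "ry": 0, "rz": -20},
    {"dx": 0.5, "dy": 0, "dz": -1.5, "rx": 0, "ry": 0, "rz": -25},
  ],
)

```text
clock: 7.95
tcp_pos: [0.4981, 0.1364, 0.0613]
orientation: [-0.377, -3.119, -0.001]
contact_force: [-2.9, 0.3, 4.7]
grip_width: 0.04
gripper_force: 2.6
```

Emit:
send_rows(
  deltas=[
    {"dx": 0, "dy": 0, "dz": 0, "rx": 0, "ry": 0, "rz": -5},
    {"dx": 0, "dy": 0, "dz": 0, "rx": 0, "ry": 0, "rz": -10},
    {"dx": 0, "dy": 0, "dz": 0, "rx": 0, "ry": 0, "rz": -15},
    {"dx": 0, "dy": 0, "dz": 0, "rx": 0, "ry": 0, "rz": -20},
    {"dx": 0, "dy": 0, "dz": 0, "rx": 0, "ry": 0, "rz": -25},
  ],
)

```text
clock: 8.37
tcp_pos: [0.4985, 0.1369, 0.0615]
orientation: [1.043, 2.963, 0.003]
contact_force: [-2.5, 1.4, 4.8]
grip_width: 0.0402
gripper_force: 2.7
```

```bash
python3 pan.py;python3 -c "
from bench import r
o=r.get_obs();print(o['contact_force'],o['moment'],o['tcp_pos'],o['joints'])"
```

```text
scene -65 149 0.0724
scene -35 144 0.0726
scene 0 104 0.073
scene 40 72 0.0739
scene 70 79 0.0751
side -65 51 0.0721
side -35 35 0.0725
side 0 67 0.073
side 40 79 0.0732
side 70 64 0.0736
[-2.38512635  0.74419253  6.35187504] [0.28053162 0.4823856  0.04789797] [0.49864642 0.13681988 0.06160514] [ 0.03126751  0.48252505 -0.51894187  2.03094107  0.35818596  0.71442673
  0.18312622]
```

Emit:
send_rows(
  deltas=[
    {"dx": 0, "dy": 0, "dz": 0, "rx": 0, "ry": 0, "rz": -5},
    {"dx": 0, "dy": 0, "dz": 0, "rx": 0, "ry": 0, "rz": -10},
    {"dx": 0, "dy": 0, "dz": 0, "rx": 0, "ry": 0, "rz": -15},
    {"dx": 0, "dy": 0, "dz": 0, "rx": 0, "ry": 0, "rz": -20},
    {"dx": 0, "dy": 0, "dz": 0, "rx": 0, "ry": 0, "rz": -25},
  ],
)

```text
clock: 8.88
tcp_pos: [0.4987, 0.1372, 0.0616]
orientation: [1.659, 2.668, 0.004]
contact_force: [-2.9, 0.8, 5.4]
grip_width: 0.0402
gripper_force: 3.2
```

Emit:
send_rows(
  deltas=[
    {"dx": 0, "dy": 0, "dz": 0, "rx": 0, "ry": 0, "rz": -4},
    {"dx": 0, "dy": 0, "dz": 0, "rx": 0, "ry": 0, "rz": -8},
    {"dx": 0, "dy": 0, "dz": 0, "rx": 0, "ry": 0, "rz": -12},
    {"dx": 0, "dy": 0, "dz": 0, "rx": 0, "ry": 0, "rz": -16},
    {"dx": 0, "dy": 0, "dz": 0, "rx": 0, "ry": 0, "rz": -20},
  ],
)

```text
clock: 9.3
tcp_pos: [0.499, 0.1372, 0.0617]
orientation: [2.096, 2.34, 0.004]
contact_force: [-1.6, 2.3, 6.3]
grip_width: 0.04
gripper_force: 3.6
```

```bash
python3 pan.py;python3 -c "
from bench import r
o=r.get_obs();print(o['contact_force'],o['moment'],o['tcp_pos'],o['orientation'],o['joints'])"
```

```text
scene -65 150 0.0725
scene -35 83 0.0733
scene 0 75 0.0734
scene 40 69 0.0738
scene 70 84 0.0747
side -65 49 0.0729
side -35 40 0.0724
side 0 72 0.0732
side 40 68 0.0735
side 70 67 0.0738
[-1.97765592  0.25154134  5.42430645] [0.2943128  0.24996876 0.03353042] [0.49904977 0.13701235 0.06173561] [2.09456101 2.34072958 0.00365532] [-0.11983007  0.4521256  -0.32991067  2.04051116  0.22611861  0.68057357
 -0.48433174]
```

Emit:
send_rows(
  deltas=[
    {"dx": 0, "dy": 0, "dz": 0, "rx": 0, "ry": 0, "rz": -2},
    {"dx": 0, "dy": 0, "dz": 0, "rx": 0, "ry": 0, "rz": -4},
    {"dx": 0, "dy": 0, "dz": 0, "rx": 0, "ry": 0, "rz": -6},
    {"dx": 0, "dy": 0, "dz": 0, "rx": 0, "ry": 0, "rz": -6},
  ],
)

```text
clock: 9.73
tcp_pos: [0.4991, 0.137, 0.0617]
orientation: [2.214, 2.229, 0.004]
contact_force: [-1.6, 1.4, 6.4]
grip_width: 0.0402
gripper_force: 3.5
```

```bash
cat > ang.py <<'E'
from bench import r
from h import *
o=r.get_obs();print(o['contact_force'],o['moment'],o['tcp_pos'],o['orientation'])
for n in("scene","side"):
    d=r.grab_frame(n); p=cloud(d)[d["z_map"]>0]; dk=d["frame"].max(2)[d["z_map"]>0]<60; p=p[dk]
    best=[]
    q=p[:,:2]-[.4985,.136]; rr=np.hypot(*q.T); k=(rr<.045)&(p[:,2]>.0915)&(p[:,2]<.099); q=q[k]
    for t in np.radians(np.arange(-10,60,1)):
        nn=np.array([-np.sin(t),np.cos(t)])
        for s in np.arange(-.004,.0041,.001): best.append(((abs(q@nn-s)<.021).mean(),np.degrees(t),s))
    best.sort(); print(n,len(q),[tuple(np.round(b,3)) for b in best[:5]])
E
python3 ang.py
```

```text
[-1.63579622  1.44567891  6.37769603] [0.24300591 0.32266424 0.01034975] [0.49908255 0.13699441 0.06172775] [2.21389661 2.2285042  0.00384941]
scene 224 [(np.float64(0.125), np.float64(25.0), np.float64(-0.001)), (np.float64(0.125), np.float64(26.0), np.float64(-0.001)), (np.float64(0.129), np.float64(25.0), np.float64(-0.002)), (np.float64(0.134), np.float64(23.0), np.float64(-0.001)), (np.float64(0.134), np.float64(24.0), np.float64(-0.001))]
side 155 [(np.float64(0.065), np.float64(26.0), np.float64(0.003)), (np.float64(0.071), np.float64(25.0), np.float64(0.003)), (np.float64(0.071), np.float64(27.0), np.float64(0.003)), (np.float64(0.077), np.float64(23.0), np.float64(0.003)), (np.float64(0.077), np.float64(24.0), np.float64(0.003))]
```

The slot is at about 24–25°, so the free play is around 24°. It needs roughly 7° more to reach the stop.

Emit:
send_rows(
  deltas=[
    {"dx": 0, "dy": 0, "dz": 0, "rx": 0, "ry": 0, "rz": -2},
    {"dx": 0, "dy": 0, "dz": 0, "rx": 0, "ry": 0, "rz": -4},
    {"dx": 0, "dy": 0, "dz": 0, "rx": 0, "ry": 0, "rz": -6},
    {"dx": 0, "dy": 0, "dz": 0, "rx": 0, "ry": 0, "rz": -6},
  ],
)

```text
clock: 10.17
tcp_pos: [0.4991, 0.1369, 0.0617]
orientation: [2.328, 2.11, 0.004]
contact_force: [-1.7, 0.8, 5.8]
grip_width: 0.0404
gripper_force: 3.5
```

Emit:
send_rows(
  deltas=[
    {"dx": 0, "dy": 0, "dz": 0, "rx": 0, "ry": 0, "rz": -1},
    {"dx": 0, "dy": 0, "dz": 0, "rx": 0, "ry": 0, "rz": -2},
    {"dx": 0, "dy": 0, "dz": 0, "rx": 0, "ry": 0, "rz": -2},
  ],
)

```text
clock: 10.42
tcp_pos: [0.4992, 0.1368, 0.0617]
orientation: [2.363, 2.07, 0.004]
contact_force: [-3.0, 1.5, 4.9]
grip_width: 0.04
gripper_force: 3.6
```

```bash
python3 ang.py
```

```text
[-2.95552145  1.45104105  4.85081249] [0.23649228 0.28341145 0.09812997] [0.49917355 0.13684573 0.06174269] [2.36306473 2.06966905 0.00390685]
scene 257 [(np.float64(0.109), np.float64(15.0), np.float64(-0.002)), (np.float64(0.113), np.float64(16.0), np.float64(-0.002)), (np.float64(0.117), np.float64(16.0), np.float64(-0.001)), (np.float64(0.117), np.float64(17.0), np.float64(-0.001)), (np.float64(0.121), np.float64(14.0), np.float64(-0.002))]
side 159 [(np.float64(0.082), np.float64(15.0), np.float64(0.002)), (np.float64(0.082), np.float64(16.0), np.float64(0.001)), (np.float64(0.082), np.float64(16.0), np.float64(0.002)), (np.float64(0.082), np.float64(17.0), np.float64(0.002)), (np.float64(0.082), np.float64(18.0), np.float64(0.002))]
```

Emit:
send_rows(
  deltas=[
    {"dx": 0, "dy": 0, "dz": 0, "rx": 0, "ry": 0, "rz": -1},
    {"dx": 0, "dy": 0, "dz": 0, "rx": 0, "ry": 0, "rz": -2},
    {"dx": 0, "dy": 0, "dz": 0, "rx": 0, "ry": 0, "rz": -2},
  ],
)

```text
clock: 10.77
tcp_pos: [0.4994, 0.137, 0.0617]
orientation: [2.396, 2.03, 0.004]
contact_force: [-0.4, 1.2, 5.4]
grip_width: 0.0398
gripper_force: 13.1
```

```bash
python3 ang.py
```

```text
[-0.39307804  1.23398914  5.36274718] [0.39699952 0.12054115 0.65669423] [0.49935111 0.1369846  0.06173527] [2.396442   2.03035517 0.00437022]
scene 256 [(np.float64(0.09), np.float64(17.0), np.float64(-0.002)), (np.float64(0.098), np.float64(15.0), np.float64(-0.002)), (np.float64(0.098), np.float64(18.0), np.float64(-0.002)), (np.float64(0.102), np.float64(15.0), np.float64(-0.003)), (np.float64(0.102), np.float64(16.0), np.float64(-0.003))]
side 151 [(np.float64(0.06), np.float64(18.0), np.float64(0.001)), (np.float64(0.066), np.float64(19.0), np.float64(0.001)), (np.float64(0.073), np.float64(15.0), np.float64(0.002)), (np.float64(0.073), np.float64(16.0), np.float64(0.002)), (np.float64(0.073), np.float64(17.0), np.float64(0.0))]
```

The moment jumped to 0.66 N m, so the stop is reached. I'll back off within the free play and draw up.

Emit:
send_rows(
  deltas=[
    {"dx": 0, "dy": 0, "dz": 0, "rx": 0, "ry": 0, "rz": 5},
    {"dx": 0, "dy": 0, "dz": 0, "rx": 0, "ry": 0, "rz": 10},
    {"dx": 0, "dy": 0, "dz": 0, "rx": 0, "ry": 0, "rz": 16},
    {"dx": 0, "dy": 0, "dz": 0, "rx": 0, "ry": 0, "rz": 16},
  ],
)

```text
clock: 11.2
tcp_pos: [0.4991, 0.1347, 0.0613]
orientation: [2.089, 2.345, 0.0]
contact_force: [0.4, -0.9, 4.9]
grip_width: 0.0398
gripper_force: 2.8
```

Emit:
send_rows(
  deltas=[
    {"dx": 0, "dy": 0, "dz": 2, "rx": 0, "ry": 0, "rz": 0},
    {"dx": 0, "dy": 0, "dz": 5, "rx": 0, "ry": 0, "rz": 0},
    {"dx": 0, "dy": 0, "dz": 10, "rx": 0, "ry": 0, "rz": 0},
    {"dx": 0, "dy": 0, "dz": 18, "rx": 0, "ry": 0, "rz": 0},
    {"dx": 0, "dy": 0, "dz": 26, "rx": 0, "ry": 0, "rz": 0},
  ],
)

```text
clock: 11.62
tcp_pos: [0.4977, 0.1357, 0.0875]
orientation: [-2.093, -2.342, 0.001]
contact_force: [0.7, 0.1, 0.0]
grip_width: 0.0402
gripper_force: 0.0
```

Emit:
send_rows(
  deltas=[
    {"dx": 0, "dy": 0, "dz": 15, "rx": 0, "ry": 0, "rz": 0},
    {"dx": 0, "dy": 0, "dz": 35, "rx": 0, "ry": 0, "rz": 0},
    {"dx": 0, "dy": 0, "dz": 65, "rx": 0, "ry": 0, "rz": 0},
    {"dx": 0, "dy": 0, "dz": 100, "rx": 0, "ry": 0, "rz": 0},
    {"dx": 0, "dy": 0, "dz": 100, "rx": 0, "ry": 0, "rz": 0},
  ],
)

```text
clock: 12.03
tcp_pos: [0.5017, 0.1375, 0.1939]
orientation: [2.09, 2.338, 0.014]
contact_force: [1.1, 1.1, -0.2]
grip_width: 0.0401
gripper_force: 0.0
```

```bash
python3 pan.py; python3 ang.py; ls pics
```

```text
scene -65 142 0.0768
scene -35 139 0.0765
scene 0 128 0.0759
scene 40 126 0.075
scene 70 143 0.075
side -65 55 0.0766
side -35 51 0.0764
side 0 65 0.0756
side 40 71 0.0748
side 70 66 0.0744
[-0.75873141 -0.61074123  0.08231294] [-0.00316441  0.01052714  0.0235344 ] [0.49920449 0.13619657 0.18908598] [2.09239147 2.34061125 0.00500381]
scene 255 [(np.float64(0.043), np.float64(19.0), np.float64(-0.003)), (np.float64(0.047), np.float64(20.0), np.float64(-0.003)), (np.float64(0.047), np.float64(21.0), np.float64(-0.003)), (np.float64(0.047), np.float64(21.0), np.float64(-0.002)), (np.float64(0.047), np.float64(22.0), np.float64(-0.002))]
side 171 [(np.float64(0.076), np.float64(20.0), np.float64(0.003)), (np.float64(0.076), np.float64(22.0), np.float64(0.004)), (np.float64(0.082), np.float64(19.0), np.float64(0.003)), (np.float64(0.088), np.float64(17.0), np.float64(0.004)), (np.float64(0.088), np.float64(18.0), np.float64(0.004))]
c.png
scene0.png
scene_12.1.png
scene_5.2.png
scene_6.0.png
scene_7.0.png
scene_7.5.png
scene_8.4.png
scene_9.3.png
side0.png
side_12.1.png
side_5.2.png
side_6.0.png
side_7.0.png
side_7.5.png
side_8.5.png
side_9.4.png
two.png
w1.png
```

```bash
python3 -c "
from bench import r
print(r.hand_in())"
```

```text
the job is handed in; nothing more can be done
None
```

The panel is locked down: I turned the fastener clockwise to its stop with the panel held flush, then drew the gripper clear. The cameras show the panel resting about 1.5 mm up at the fastener (roughly 0.02 rad) and the slot along the case's x. I handed the job in at about 12 s, but no verdict came back.

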